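# Park the round-bottomed glue flask in its ring stand and lock it with the sliding fork

## Robot

A 6-joint arm with a two-finger parallel gripper is mounted at the origin on the work surface. World frame = base frame: x ahead of the robot, y to its left, z up, the work surface at z = 0. Lengths are in m, angles in rad, forces in N, time in s.
With the tool pointing down it reaches from about 0.35 to 0.775 m from the base axis. Payload 5.5 kg.
Tool frame: the origin (TCP) lies at the very end of the fingers, on their centre line; the grasp point (between the pads) lies 19 mm behind it; z points along the fingers, y is the line along which they close (so a half turn about z gives the same grasp; the last joint's range is limited). The gripper opens to 85 mm and grips with 20 to 120 N. Pads are 22 mm wide; open, the fingers measure 114 mm over their backs; the gripper's body (76 mm by 85 mm) begins 54 mm behind the grasp point. The pads swing forward as they close: fully open they stand 13 mm farther back than shut.
Start: joints at [1.061, 0.313, 0.046, 1.304, 0, 1.431], TCP at [0.208, 0.536, 0.208] pointing down, gripper open.
Joint ranges: [-2.76, 2.76], [-0.86, 1.69], [-1.03, 1.26], [-2.2, 2.34], [-1.47, 1.5], [-3.14, 3.14]. Speed limits (rad/s): [2.57, 2.57, 3.14, 3.14, 3.14, 3.14].

## Interface

Orientations are given as a unit quaternion [w, x, y, z].
In Python, from workcell import get_state, read_camera, calibration, hand_in gives the robot as it stands.
- The arm moves only by the tool drive_tool, never from a script. Its argument "deltas" is a list that holds one entry, the list of rows, each a list of 7 numbers: the closure in counts, from 0 (fully open) to 255 (shut), then the shift along the tool's x, y, z in m, then the turn, a rotation vector about the tool's x, y, z in degrees. A call has 1 to 12 rows; each row is the pose to reach, as a shift and turn from the pose commanded when the call began, along the tool's axes at that moment; what a row does not reach only later rows make up. A row lasts 1/8 s, in which the tool goes at most 62.5 mm and 10.7 degrees, less where a joint would pass 70% of its speed; a pose out of reach is approached as far as the arm can. A call with a gripper value outside its range is refused whole. The fingers move at their own pace and stop on an object; "newtons" is the grip in N (left out, the last holds). Time passes only in rows, so rows that repeat a pose let the fingers close. It gives the time, the measured TCP pose, the force, the opening and the grip force at its end, in the units of the state.
- get_state(): the state, without advancing time (a new reading comes with each control period).
- read_camera(name): name is "scene" or "top"; returns (picture, depth): 480x640x3 uint8, red, green, blue; 480x640 float32, m along the optical axis (not along the pixel's ray), 0 where there is no reading.
- calibration(name): a dict with "mtx" (3x3 intrinsics, pixels), "world_from_camera" (4x4, takes a point from camera to world coordinates). Camera axes: x right, y up, looking along -z (the intrinsics and any distortion apply to the point x, -y, -z); pixel columns grow to the right and rows downward; lengths in m; the calibration is good to about 2 mm. A picture is of the moment at which its call begins. calibration takes no time and is no camera call.
- hand_in(): hands the job in; it is judged then, once.
The state is a dict: "clock": time; "joint_pos": joint angles; "qvel": joint speeds; "tau": joint torques, N m; "tcp_pos": TCP position; "orientation": TCP orientation; "wrist_force": force on the tool from outside, world axes, zero at the start; "ft_torque": the same for the moment, N m; "finger_gap": finger opening in m; "grip_force": force on a finger pad.
Only numpy, scipy, OpenCV 4.12 (cv2) and the standard library are available. Lean on these libraries where they do the work, as an engineer would, in place of code of your own. Each camera call takes 0.05 s, during which the arm holds its last target. There are 200 camera calls.

## Task

Put the round-bottomed glue flask back in its ring stand: slide the stand's fork along its curved bar to the fully open end, take the flask from the drying rest where it leans, and set it down in the ring upright and centred, letting go of it without dropping it. Then slide the fork fully closed again, so that it embraces the neck of the standing flask, and leave everything else on the table where it is.

Things in the scene. Friction and masses are not known exactly. Their poses are not given: they have to be found in the camera images.
- flask: Glue flask, 170 mm tall, about 0.35 kg: aluminium ball 90 mm across with an aluminium neck 34 mm across. Origin: centre of the ball; z runs along the neck to the cap. It starts leaning in the drying rest, neck 30 degrees off vertical towards the rest's -x side (towards the robot). It does not right itself: in a ring it stays at whatever tilt it is left.
- cap (a point): Middle of the grip on the flask's black cylindrical cap (40 mm across, 45 mm long, 80 to 125 mm from the ball's centre); this point lies on the flask's axis, 105 mm from the ball's centre. Below the cap the bare neck spans 40 to 80 mm from the ball's centre. Axes as the flask.
- rest: Drying rest, fixed: grey plate 155 x 110 mm, 8 mm thick, with a low steel ring (70 mm opening, top at 40 mm) that holds the ball, and at its -x side a steel yoke, 44 mm wide, on which the neck leans (about 66 mm along the neck from the ball's centre, below the cap); the flask lifts out straight up. Origin on the table, 150 mm to the -x side of the ring's centre; z up.
- stand: Ring stand, fixed: grey plate 250 x 175 mm, 12 mm thick, with a ring (10 mm steel bar, 70 mm opening, top at 60 mm, three legs) and a curved steel guide bar (12 mm thick, at 141 mm height, on two posts), a level arc of radius 90 mm about a vertical axis that passes 170 mm along the stand's +x from its origin. Origin: on the table under the ring's centre; z up.
- seat (a point): Point on the ring's axis, 85 mm above the table, where the centre of the flask's ball lies when the flask sits in the ring. Axes as the stand.
- keeper (a joint): The fork's place along the curved bar, rad: 0 = fully closed, about the ring's axis, at its stop; 1.1 = fully open, at the other stop. Growing values turn it counter-clockwise from above about the arc's axis (from the ring to the stand's -y side). It slides with light friction (about 1.5 N at the fin) and stays where left. Starts nearly closed, barring the ring from above.
- keeper_grip (a point): Grip point of the fork's handle, a black upright fin on the aluminium block that slides on the bar: 16 mm thick along the sliding direction, 36 mm wide along the arc's radius, from 156 to 208 mm height. The point is in its middle at 190 mm, 90 mm from the arc's axis. It turns with the fork: y = sliding direction (+y closes), x points to the arc's axis.
- fork (a point): Middle of the fork's slot, at 141 mm height, 170 mm from the arc's axis. Flat aluminium fork 10 mm thick, slot 46 mm wide and curved about the arc's axis, open in the closing direction. Closed, it passes between the ball and the cap of an upright seated flask, about its neck. Axes as the grip point.
- dispenser: Orange tape dispenser, 150 x 60 x 90 mm, a bystander. Origin: centre of its underside.
- jogger: Wooden L-shaped squaring block, 200 x 70 x 68 mm, a bystander. Origin: centre of its underside.
- spray: White round flat-bottomed bottle, 66 mm across, 200 mm tall, a bystander. Origin: centre of its underside.
- taperoll: Cardboard-coloured roll lying flat, 100 mm across, 24 mm high, a bystander. Origin: centre of its underside.
- jar: White jar with a steel cap, 72 mm across, 75 mm tall, a bystander. Origin: centre of its underside.
- brush: Brush with a wooden handle lying on the table, a bystander. Origin: centre of its underside.
- weight: Steel paper weight, 120 x 60 x 40 mm, a bystander. Origin: centre of its underside.
There are look-alikes about, which are no part of the job. Leave any blue or red look-alike of the flask alone.

How it is judged:
By the outcome, as a careful person would: the job done as asked, in the order asked, and still so for the second after the job is handed in, with the robot touching nothing.
It also fails if it takes over 72 s, if anything falls off the work surface, if the arm or the gripper's body presses on something with over 40 N, if the wrist force passes 120 N, or if a joint passes its speed limit or range.

## Working session

There is one attempt and no reset: what is moved stays moved. The work goes in short steps, Python scripts to look and compute and a tool call to move; the robot and the scene stay as the last step left them, time stands still between calls to the robot, and variables do not carry over. Pictures are saved under pics/ and viewed, at most 10 in all, crops included, and the job is handed in when it is done.

Besides the shell and the picture viewer there is one more tool, called as name([rows], argument=value, ...), one row to a line, values as JSON. drive_tool: Moves the arm, as the interface text tells. Its arguments: {"type":"object","properties":{"deltas":{"type":"array","items":{"type":"array","items":{"type":"array","items":{"type":"number"}}}},"newtons":{"type":"number"}},"required":["deltas"]}

```bash
mkdir -p pics; ls; cat > h.py <<'E'
import numpy as np, cv2
from scipy.spatial.transform import Rotation as R
from workcell import get_state, read_camera, calibration, hand_in
def cloud(name, d):
    c=calibration(name); K=np.array(c["mtx"]); T=np.array(c["world_from_camera"])
    v,u=np.mgrid[0:480,0:640]
    p=np.stack([(u-K[0,2])/K[0,0]*d,-(v-K[1,2])/K[1,1]*d,-d],-1)
    return p@T[:3,:3].T+T[:3,3]
def look(name):
    im,d=read_camera(name); return im,d,cloud(name,d)
def save(im,f): cv2.imwrite(f,im[...,::-1])
E
python3 - <<'E'
from h import *
for n in("scene","top"):
    im,d,P=look(n); save(im,f"pics/{n}0.png"); np.savez(f"{n}0.npz",im=im,P=P,d=d)
    print(calibration(n))
s=get_state();print(s)
E
```

```text
pics
{'mtx': array([[450.22450376,   0.        , 317.63687761],
       [  0.        , 450.22450376, 236.87893225],
       [  0.        ,   0.        ,   1.        ]]), 'world_from_camera': array([[ 0.77203605, -0.43936748,  0.45925653,  1.09158079],
       [ 0.63543144,  0.51801876, -0.57261108, -0.6468385 ],
       [ 0.01368319,  0.73390243,  0.67911707,  0.9082919 ],
       [ 0.        ,  0.        ,  0.        ,  1.        ]])}
{'mtx': array([[582.02253087,   0.        , 317.16155317],
       [  0.        , 582.02253087, 243.79678447],
       [  0.        ,   0.        ,   1.        ]]), 'world_from_camera': array([[-0.01340905,  0.98891431, -0.14788063,  0.32823289],
       [-0.99988768, -0.01227097,  0.00860557,  0.01393619],
       [ 0.00669554,  0.14797941,  0.98896778,  1.58331111],
       [ 0.        ,  0.        ,  0.        ,  1.        ]])}
{'clock': 0.1, 'joint_pos': array([ 1.06142247e+00,  3.13929433e-01,  4.51029351e-02,  1.30360904e+00,
       -1.86252879e-06,  1.43124012e+00]), 'qvel': array([-9.35887045e-05, -1.42361966e-03,  3.71010350e-03,  1.63250922e-03,
       -3.48690843e-05, -4.44250454e-04]), 'tau': array([ 3.95589246e-03, -4.81722021e+01,  2.99244761e+01,  1.26911383e-02,
       -1.10278745e-04,  1.17733774e-05]), 'tcp_pos': array([0.20757483, 0.53569763, 0.20699996]), 'orientation': array([-2.60409609e-04,  1.83856849e-01,  9.82952688e-01, -7.77138285e-04]), 'wrist_force': array([ 0.28279481, -0.11944981,  0.09501337]), 'ft_torque': array([0.00555079, 0.01816389, 0.02945724]), 'grip_force': 0.0, 'finger_gap': 0.08529498218933118}
```

View pics/scene0.png

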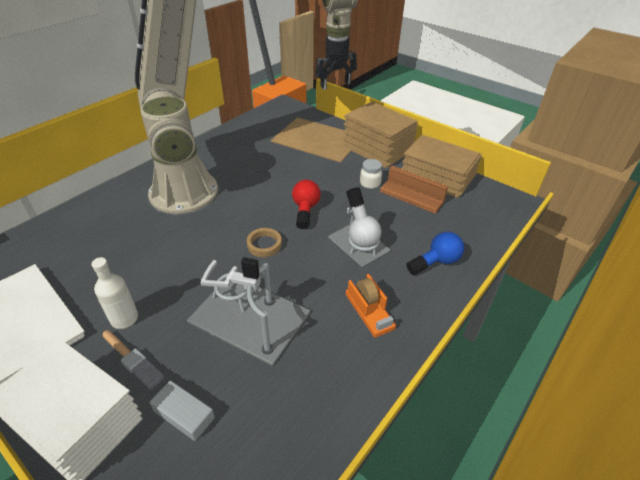

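View pics/top0.png

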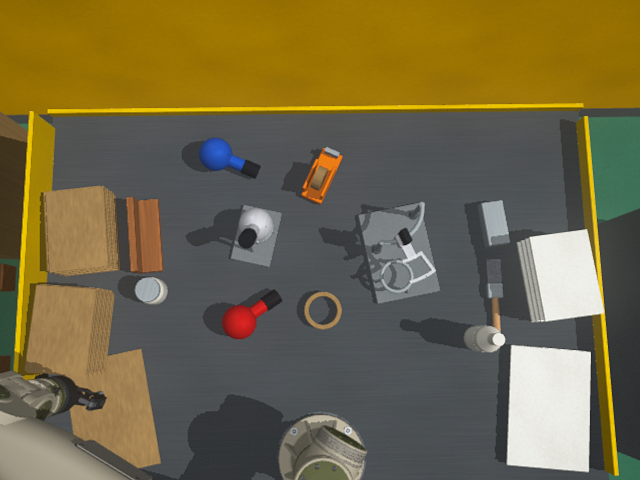

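The silver flask leans in the rest at top px (257,225), with its cap at (247,238). The stand's ring is at (397,275), the black fin at (405,236), and the bar's open end near (422,205).

```bash
cat > m.py <<'E'
from h import *
import sys
from scipy.optimize import least_squares
from scipy.ndimage import binary_erosion
A={n:np.load(n+"0.npz") for n in("scene","top")}
def pts(n,box,f):
    u0,v0,u1,v1=box; P=A[n]["P"][v0:v1,u0:u1].reshape(-1,3); c=A[n]["im"][v0:v1,u0:u1].reshape(-1,3).astype(int)
    m=f(P,c); return P[m]
def sph(Q):
    return least_squares(lambda x:np.linalg.norm(Q-x,axis=1)-.045,Q.mean(0)-[0,0,.02],loss='soft_l1',f_scale=.002)
for n,b in(("top",(232,205,285,270)),("scene",(340,210,390,256))):
    Q=pts(n,b,lambda P,c:(P[:,2]>.05)&(c.min(1)>110)); r=sph(Q); r2=np.linalg.norm(Q-r.x,axis=1); Q=Q[abs(r2-.045)<.004]; r=sph(Q); print(n,"ball",r.x,len(Q),np.sqrt(np.mean(r.fun**2)))
for n,b in(("top",(232,205,285,270)),("scene",(340,180,375,215))):
    Q=pts(n,b,lambda P,c:(P[:,2]>.12)&(c.max(1)<70)); print(n,"cap",Q.mean(0),Q.min(0),Q.max(0),len(Q))
for n,b in(("top",(390,220,420,250)),("scene",(235,250,265,285))):
    Q=pts(n,b,lambda P,c:(P[:,2]>.15)&(c.max(1)<70)); t=Q[Q[:,2]>.203]; print(n,"fin",Q.mean(0),Q.max(0),"top",t.mean(0),len(t),cv2.minAreaRect((t[:,:2]*1000).astype(np.float32)))
# ring
Q=pts("top",(370,250,425,300),lambda P,c:(P[:,2]>.045)&(P[:,2]<.066))
def circ(Q,rad,x0): return least_squares(lambda x:np.hypot(*(Q[:,:2]-x[:2]).T)-rad,x0,loss='soft_l1',f_scale=.002)
r=circ(Q,.040,Q[:,:2].mean(0)); print("ring",r.x,len(Q),np.abs(r.fun).mean(),Q[:,2].max())
# plate
for n,b in (("top",(350,195,450,310)),("scene",(180,270,320,365))):
    Q=pts(n,b,lambda P,c:(P[:,2]>.007)&(P[:,2]<.018)); print(n,"stand plate",cv2.minAreaRect((Q[:,:2]*1000).astype(np.float32)),len(Q))
# bar
for n,b in (("top",(350,195,450,310)),("scene",(190,250,300,365))):
    Q=pts(n,b,lambda P,c:(P[:,2]>.12)&(P[:,2]<.155)); np.save(n+"bar.npy",Q); print(n,"bar",Q.min(0),Q.max(0),len(Q))
for n,b in (("top",(225,195,290,275)),("scene",(320,215,395,270))):
    Q=pts(n,b,lambda P,c:(P[:,2]>.004)&(P[:,2]<.013)); print(n,"rest plate",cv2.minAreaRect((Q[:,:2]*1000).astype(np.float32)),len(Q))
E
python3 m.py
python3 - <<'E'
import cv2
a=cv2.imread('pics/top0.png')[190:315,340:460]; b=cv2.imread('pics/scene0.png')[250:370,180:320]
cv2.imwrite('pics/c.png',cv2.hconcat([cv2.resize(a,(400,400),interpolation=2),cv2.resize(b,(400,400),interpolation=2)]))
E
```

```text
top ball [0.60991872 0.16314989 0.0652963 ] 597 0.0017473403114859542
scene ball [0.60574289 0.1675302  0.06721544] 728 0.0016265926627769026
top cap [0.55376107 0.1719778  0.1868804 ] [0.32823289 0.01393619 0.14713245] [0.58408546 0.1956846  1.58331111] 268
scene cap [0.56446342 0.16572867 0.16708477] [ 0.53452293 -0.6468385   0.13279885] [1.09158079 0.19572387 0.9082919 ] 260
top fin [ 0.54947669 -0.20822589  0.20547634] [0.56917626 0.01393619 1.58331111] top [ 0.54949166 -0.20870886  0.22386349] 84 ((438.8643493652344, -108.61943817138672), (33.66459655761719, 328.4868469238281), 47.924156188964844)
scene fin [ 0.56058962 -0.21681459  0.19730311] [ 1.09158079 -0.19710166  0.9082919 ] top [ 0.56861696 -0.22319829  0.22813707] 105 ((822.16455078125, -417.93829345703125), (34.300567626953125, 706.21923828125), 52.428897857666016)
ring [ 0.46874798 -0.2064059 ] 336 0.0025878962777009925 0.06597877412221465
top stand plate ((540.885498046875, -224.1219482421875), (270.2177429199219, 316.161865234375), 88.93146514892578) 4069
scene stand plate ((500.31610107421875, -214.43923950195312), (317.7365417480469, 196.94857788085938), 10.846450805664062) 4951
top bar [ 0.44252879 -0.29174771  0.12077124] [ 0.64729107 -0.15353427  0.15496384] 692
scene bar [ 0.4396646  -0.2884706   0.12008324] [ 0.64697606 -0.14868058  0.15491736] 933
top rest plate ((593.2425537109375, 165.931640625), (177.78346252441406, 221.0487518310547), 89.60875701904297) 1219
scene rest plate ((580.6708984375, 181.48858642578125), (225.23782348632812, 233.99981689453125), 39.24131774902344) 975
```

View pics/c.png

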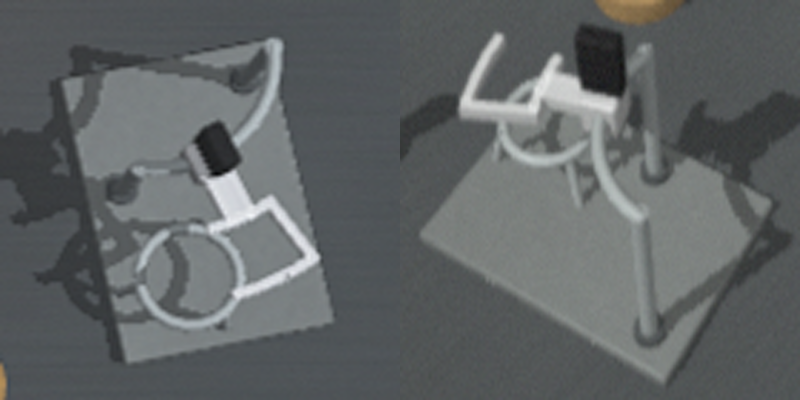

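```bash
cat > m2.py <<'E'
from h import *
from scipy.optimize import least_squares
A={n:np.load(n+"0.npz") for n in("scene","top")}
def pts(n,box,f):
    u0,v0,u1,v1=box; P=A[n]["P"][v0:v1,u0:u1].reshape(-1,3); c=A[n]["im"][v0:v1,u0:u1].reshape(-1,3).astype(int); d=A[n]["d"][v0:v1,u0:u1].ravel()
    return P[f(P,c)&(d>0)]
for n,b in(("top",(350,190,450,310)),("scene",(180,240,320,370))):
    Q=pts(n,b,lambda P,c:(P[:,2]>.035)&(P[:,2]<.25)); np.save(n+"_st.npy",Q)
    Rg=Q[(Q[:,2]>.05)&(Q[:,2]<.066)]; B=Q[(Q[:,2]>.130)&(Q[:,2]<.152)]
    def f(x):
        c=x[:2]; a=c+.17*np.array([np.cos(x[2]),np.sin(x[2])])
        r=np.hypot(*(Rg[:,:2]-c).T)-.04; d=np.hypot(*(B[:,:2]-a).T)
        # bar-only: radius within 12mm
        e=np.where(abs(d-.09)<.015,d-.09,.015)
        return np.r_[r,e]
    best=min((least_squares(f,[.468,-.2064,y],loss='soft_l1',f_scale=.003) for y in(0.05,.15,.2,.3)),key=lambda r:r.cost)
    x=best.x;a=x[:2]+.17*np.array([np.cos(x[2]),np.sin(x[2])]); print(n,"stand",x,"axis",a,len(Rg),len(B))
    pl=pts(n,b,lambda P,c:(P[:,2]>.009)&(P[:,2]<.016)); pl=pl[(abs(pl[:,0]-.54)<.16)&(abs(pl[:,1]+.215)<.13)]
    print("plate",cv2.minAreaRect((pl[:,:2]*1000).astype(np.float32)))
    F=pts(n,b,lambda P,c:(P[:,2]>.16)&(P[:,2]<.22)); 
    print("fin",F.mean(0),F.min(0),F.max(0),len(F)); t=F[F[:,2]>.2]; print("top",t.mean(0),cv2.minAreaRect((t[:,:2]*1000).astype(np.float32)))
    d=F.mean(0)[:2]-a; print("r",np.hypot(*d),"keeper",(np.arctan2(d[1],d[0])-x[2]-np.pi+np.pi)%(2*np.pi)-np.pi)
for n,b in(("top",(225,195,290,275)),("scene",(320,175,395,270))):
    Q=pts(n,b,lambda P,c:(P[:,2]>.1)&(c.max(1)<75)); print(n,"cap",Q.mean(0),np.percentile(Q,5,axis=0),np.percentile(Q,95,axis=0))
    # cap axis: fit cylinder from ball
    bc=np.array([.608,.1653,.065])
    def g(x): 
        ax=R.from_euler('zy',[x[0],x[1]]).apply([0,0,1]); v=Q-bc-[x[2],x[3],0]; return np.r_[np.linalg.norm(v-np.outer(v@ax,ax),axis=1)-.02,np.array(x[2:])*3]
    r=least_squares(g,[np.pi,.52,0,0],loss='soft_l1',f_scale=.003); print("lean az,tilt deg",np.degrees(r.x[:2]),r.x[2:],np.abs(r.fun).mean())
    pl=pts(n,b,lambda P,c:(P[:,2]>.005)&(P[:,2]<.012)&(c.min(1)>75)); print("rest plate",cv2.minAreaRect((pl[:,:2]*1000).astype(np.float32)),len(pl))
E
python3 m2.py
```

```text
top stand [ 0.46867009 -0.20653094  0.1897557 ] axis [ 0.63561864 -0.17446572] 345 646
plate ((536.3533325195312, -222.06163024902344), (234.8709716796875, 313.9626159667969), 86.65592956542969)
fin [ 0.55201308 -0.20998548  0.19714021] [ 0.53510698 -0.2249902   0.16073874] [ 0.57297524 -0.19859676  0.21221211] 158
top [ 0.55337339 -0.21178977  0.20704166] ((553.6939086914062, -211.92030334472656), (36.07283020019531, 16.039592742919922), 25.641315460205078)
r 0.09083800633675759 keeper 0.21198722704044837
scene stand [ 0.46965696 -0.20362018  0.17719007] axis [ 0.63699525 -0.17365524] 262 871
plate ((534.7327270507812, -218.32403564453125), (251.5838623046875, 176.66111755371094), 10.69987964630127)
fin [ 0.55549794 -0.21291052  0.18990636] [ 0.53536639 -0.22475622  0.16003762] [ 0.57101631 -0.19710166  0.21271604] 330
top [ 0.55392254 -0.211081    0.2070643 ] ((552.5287475585938, -210.14210510253906), (34.79148864746094, 17.235126495361328), 25.9939022064209)
r 0.09045876230501272 keeper 0.2716909666410565
top cap [0.55630013 0.17368699 0.1709582 ] [0.53689356 0.15711593 0.15356396] [0.57894866 0.19080028 0.18277865]
lean az,tilt deg [ 200.17078016 -136.08181998] [-0.13856397  0.00958317] 0.0056694215238528795
rest plate ((592.9647216796875, 164.307373046875), (174.5312042236328, 220.51531982421875), 89.60875701904297) 868
scene cap [0.5623437  0.16896987 0.16424611] [0.54148309 0.1580097  0.14446211] [0.580212   0.18711901 0.18175687]
lean az,tilt deg [ 9.79382240e+07 -2.10200071e+02] [ 0.02818535 -0.00922348] 0.007019488217370865
rest plate ((516.6378173828125, 266.7083740234375), (233.8618621826172, 447.00732421875), 39.2351188659668) 883
```

```bash
cat >> h.py <<'E'
def down(phi,tilt_axis=None):
    y=np.array([np.cos(np.radians(phi)),np.sin(np.radians(phi)),0]); z=np.array([0,0,-1.]) if tilt_axis is None else -np.array(tilt_axis)/np.linalg.norm(tilt_axis)
    y=y-(y@z)*z; y/=np.linalg.norm(y); return np.stack([np.cross(y,z),y,z],1)
def cur():
    s=get_state(); q=s["orientation"]; return np.array(s["tcp_pos"]),R.from_quat([q[1],q[2],q[3],q[0]]).as_matrix()
def rows(T,p0=None,R0=None):
    if p0 is None: p0,R0=cur()
    for p,M in T:
        print(np.round(R0.T@(np.array(p)-p0),4).tolist(), np.round(np.degrees(R.from_matrix(R0.T@M).as_rotvec()),1).tolist())
AX=np.array([.636,-.174]); YAW=10.7
def fin(k,z,r=.09):
    a=np.radians(YAW+180)+k; return (*(AX+r*np.array([np.cos(a),np.sin(a)])),z), down(YAW+90+np.degrees(k))
E
python3 - <<'E'
from h import *
print(cur()[0])
p0,R0=cur()
rows([((.26,.45,.32),R0),(fin(.25,.30)),(fin(.25,.171))])
E
```

```text
[0.20757483 0.53569763 0.20699996]
[-0.0798, -0.0611, -0.1129] [0.0, 0.0, 0.0]
[-0.5937, -0.572, -0.0922] [-0.1, -0.0, -46.2]
[-0.5937, -0.5718, 0.0368] [-0.1, -0.0, -46.2]
```

drive_tool([
  [[0, -0.08, -0.061, -0.113, 0, 0, 0], [0, -0.08, -0.061, -0.113, 0, 0, 0], [0, -0.08, -0.061, -0.113, 0, 0, 0], [0, -0.594, -0.572, -0.092, 0, 0, -46.2], [0, -0.594, -0.572, -0.092, 0, 0, -46.2], [0, -0.594, -0.572, -0.092, 0, 0, -46.2], [0, -0.594, -0.572, -0.092, 0, 0, -46.2], [0, -0.594, -0.572, -0.092, 0, 0, -46.2], [0, -0.594, -0.572, -0.092, 0, 0, -46.2], [0, -0.594, -0.572, -0.092, 0, 0, -46.2], [0, -0.594, -0.572, -0.092, 0, 0, -46.2], [0, -0.594, -0.572, -0.092, 0, 0, -46.2]],
], newtons=30)

```text
clock: 1.6
tcp_pos: [0.4738, -0.0285, 0.3055]
orientation: [0.0, -0.216, 0.976, 0.0]
wrist_force: [0.8, 1.0, -0.3]
finger_gap: 0.0853
grip_force: 0.0
```

```bash
python3 - <<'E'
from h import *
rows([fin(.25,.30)])
E
```

```text
[0.0045, -0.2005, 0.0055] [0.0, 0.0, -0.0]
```

drive_tool([
  [[0, 0.004, -0.2, 0.05, 0, 0, 0], [0, 0.004, -0.2, 0.05, 0, 0, 0], [0, 0.004, -0.2, 0.05, 0, 0, 0], [0, 0.004, -0.2, 0.05, 0, 0, 0], [0, 0.004, -0.2, 0.05, 0, 0, 0], [0, 0.004, -0.2, 0.05, 0, 0, 0]],
])

```text
clock: 2.35
tcp_pos: [0.5541, -0.208, 0.2564]
orientation: [0.0, -0.217, 0.976, 0.0]
wrist_force: [-0.3, -0.4, -0.5]
finger_gap: 0.0856
grip_force: 0.0
```

```bash
python3 - <<'E'
from h import *
print(cur()[0])
rows([fin(.25,.171),fin(.25,.26)])
im,d,P=look("scene"); a=im[215:335,170:330]
im2,d2,P2=look("top"); b=im2[190:310,340:460]
cv2.imwrite("pics/d.png",cv2.hconcat([cv2.resize(a,(440,330),interpolation=2),cv2.resize(b,(330,330),interpolation=2)])[...,::-1])
E
```

```text
[ 0.55411356 -0.20798073  0.25640365]
[0.0015, -0.0039, 0.0854] [0.0, 0.0, 0.1]
[0.0014, -0.0038, -0.0036] [0.0, 0.0, 0.1]
```

View pics/d.png

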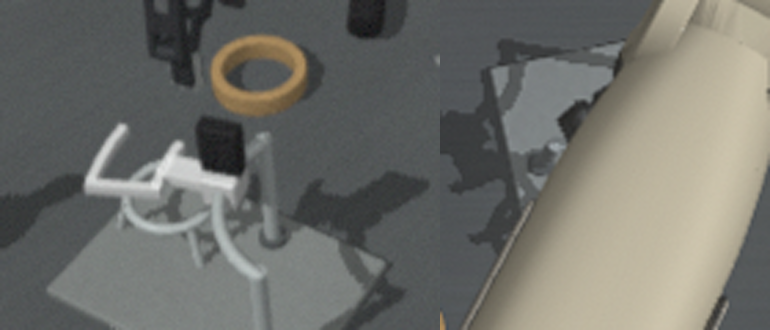

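```bash
cat >> h.py <<'E'
def proj(n,p):
    c=calibration(n);K=np.array(c["mtx"]);T=np.array(c["world_from_camera"]);q=T[:3,:3].T@(np.array(p)-T[:3,3]);return K[0,0]*q[0]/-q[2]+K[0,2],-K[1,1]*q[1]/-q[2]+K[1,2]
E
python3 - <<'E'
from h import *
p,M=cur()
for o in ((0,0,0),(0,.0425,-.013),(0,-.0425,-.013),(0,0,.048)): print(o,proj("scene",p+M@o))
im,d,P=look("scene"); a=im[100:330,120:360]
cv2.imwrite("pics/e.png",cv2.resize(a,(626,600),interpolation=2)[...,::-1])
E
```

```text
(0, 0, 0) (np.float64(248.37291793029203), np.float64(243.85062489036318))
(0, 0.0425, -0.013) (np.float64(254.92620287893985), np.float64(226.197406870735))
(0, -0.0425, -0.013) (np.float64(240.1910953559941), np.float64(253.28799385913038))
(0, 0, 0.048) (np.float64(250.40324992454464), np.float64(259.932944029714))
```

View pics/e.png

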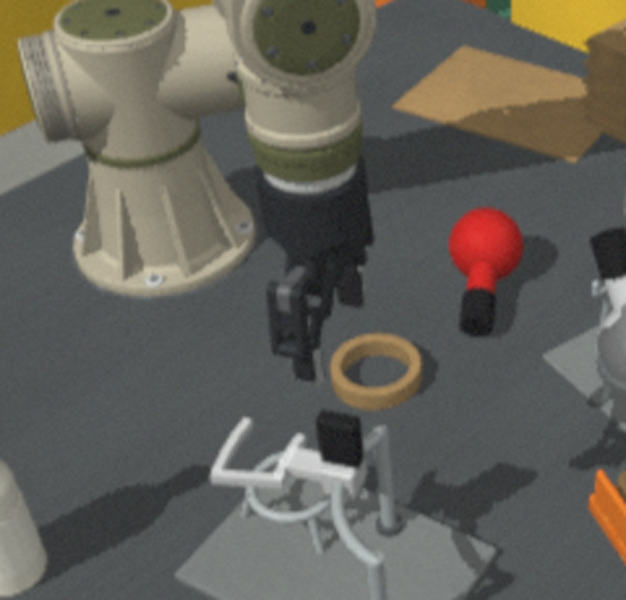

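```bash
python3 - <<'E'
from h import *
p,M=cur(); im,d,P=look("scene")
b=P[190:262,215:262].reshape(-1,3); c=im[190:262,215:262].reshape(-1,3).max(1); ok=(d[190:262,215:262].ravel()>0)&(b[:,2]>.215)&(np.linalg.norm(b-p,axis=1)<.16)
L=(b[ok]-p)@M
print(len(L))
for lo in np.arange(-.1,.03,.01):
    q=L[(L[:,2]>lo)&(L[:,2]<=lo+.01)]
    for sgn in(1,-1):
        r=q[q[:,1]*sgn>0]
        if len(r): print(round(lo,2),sgn,len(r),r.min(0).round(3),r.max(0).round(3))
E
```

```text
1283
-0.1 1 23 [-0.017  0.015 -0.099] [-0.004  0.067 -0.09 ]
-0.1 -1 122 [-0.017 -0.074 -0.1  ] [ 0.012 -0.03  -0.09 ]
-0.09 1 21 [-0.013  0.04  -0.089] [-0.     0.067 -0.08 ]
-0.09 -1 58 [-0.014 -0.074 -0.09 ] [ 0.011 -0.035 -0.08 ]
-0.08 1 32 [-0.012  0.043 -0.08 ] [ 0.003  0.051 -0.07 ]
-0.08 -1 12 [-0.012 -0.055 -0.079] [-0.005 -0.042 -0.07 ]
-0.07 1 34 [-0.011  0.042 -0.07 ] [ 0.009  0.05  -0.061]
-0.07 -1 37 [-0.011 -0.056 -0.07 ] [ 0.007 -0.041 -0.06 ]
-0.06 1 44 [-0.011  0.042 -0.06 ] [ 0.01   0.051 -0.05 ]
-0.06 -1 48 [-0.011 -0.057 -0.06 ] [ 0.008 -0.041 -0.05 ]
-0.05 1 36 [-0.011  0.042 -0.049] [ 0.011  0.049 -0.041]
-0.05 -1 25 [-0.011 -0.055 -0.05 ] [ 0.012 -0.044 -0.042]
-0.04 1 11 [-0.008  0.044 -0.04 ] [ 0.01   0.047 -0.037]
-0.04 -1 5 [-0.006 -0.049 -0.039] [ 0.009 -0.047 -0.038]
```

drive_tool([
  [[0, 0.002, -0.004, 0.045, 0, 0, 0], [0, 0.002, -0.004, 0.088, 0, 0, 0], [0, 0.002, -0.004, 0.088, 0, 0, 0], [130, 0.002, -0.004, 0.088, 0, 0, 0], [200, 0.002, -0.004, 0.088, 0, 0, 0], [230, 0.002, -0.004, 0.088, 0, 0, 0], [230, 0.002, -0.004, 0.088, 0, 0, 0], [230, 0.002, -0.004, 0.088, 0, 0, 0]],
], newtons=30)

```text
clock: 3.55
tcp_pos: [0.5545, -0.2135, 0.1689]
orientation: [0.001, -0.217, 0.976, 0.0]
wrist_force: [-1.9, 2.1, 6.3]
finger_gap: 0.0158
grip_force: 29.0
```

```bash
python3 - <<'E'
from h import *
s=get_state();print(s["tcp_pos"],s["wrist_force"],s["grip_force"],s["finger_gap"])
p,M=cur()
d=p[:2]-AX; k=np.arctan2(d[1],d[0])-np.radians(YAW+180); k=(k+np.pi)%(2*np.pi)-np.pi; print("k",k,"r",np.hypot(*d))
# arc about AX starting here
for ang in np.radians(np.arange(6,55,6)):
    Q=R.from_euler('z',ang).as_matrix(); q=p.copy(); q[:2]=AX+(Q[:2,:2]@(p[:2]-AX)); rows([(q,Q@M)],p,M)
E
```

```text
[ 0.55450128 -0.21345433  0.16887463] [-1.88676166  2.12844811  6.3208481 ] 28.991882801055908 0.015826097318640174
k 0.2641045731738627 r 0.09054659513536671
[-0.0006, -0.0095, 0.0] [-0.0, -0.0, -6.0]
[-0.0022, -0.0188, 0.0] [-0.0, -0.0, -12.0]
[-0.0048, -0.0279, 0.0] [-0.0, -0.0, -18.0]
[-0.0083, -0.0367, 0.0] [-0.0, -0.0, -24.0]
[-0.0127, -0.0451, 0.0] [-0.0, -0.0, -30.0]
[-0.018, -0.053, 0.0] [-0.0, -0.0, -36.0]
[-0.0241, -0.0603, 0.0] [-0.0, -0.0, -42.0]
[-0.0308, -0.0669, 0.0] [-0.1, -0.0, -48.0]
[-0.0383, -0.0728, 0.0] [-0.1, -0.0, -54.0]
```

drive_tool([
  [[230, -0.0006, -0.0095, 0, 0, 0, -6], [230, -0.0022, -0.0188, 0, 0, 0, -12], [230, -0.0048, -0.0279, 0, 0, 0, -18], [230, -0.0083, -0.0367, 0, 0, 0, -24], [230, -0.0127, -0.0451, 0, 0, 0, -30], [230, -0.018, -0.053, 0, 0, 0, -36], [230, -0.0241, -0.0603, 0, 0, 0, -42], [230, -0.0241, -0.0603, 0, 0, 0, -42]],
])

```text
clock: 4.55
tcp_pos: [0.6023, -0.2563, 0.1689]
orientation: [0.001, -0.553, 0.833, 0.001]
wrist_force: [-1.0, 7.4, 7.8]
finger_gap: 0.0154
grip_force: 34.1
```

```bash
python3 - <<'E'
from h import *
p,M=cur(); d=p[:2]-AX; k=np.arctan2(d[1],d[0])-np.radians(YAW+180); k=(k+np.pi)%(2*np.pi)-np.pi; print("k",k,"r",np.hypot(*d))
for a in (3,6,7.5,9):
    Q=R.from_euler('z',np.radians(a)).as_matrix(); q=p.copy(); q[:2]=AX+(Q[:2,:2]@(p[:2]-AX)); rows([(q,Q@M)],p,M)
E
```

```text
k 0.9955619874885624 r 0.08889529484309343
[-0.0002, -0.0047, 0.0] [-0.0, 0.0, -3.0]
[-0.0006, -0.0093, 0.0] [-0.0, 0.0, -6.0]
[-0.0009, -0.0116, 0.0] [-0.0, 0.0, -7.5]
[-0.0012, -0.0139, 0.0] [-0.0, 0.0, -9.0]
```

drive_tool([
  [[230, -0.0002, -0.0047, 0, 0, 0, -3], [230, -0.0006, -0.0093, 0, 0, 0, -6], [230, -0.0006, -0.0093, 0, 0, 0, -6]],
])

```text
clock: 4.92
tcp_pos: [0.609, -0.2583, 0.1688]
orientation: [0.0, -0.596, 0.803, 0.003]
wrist_force: [-5.4, 8.3, 9.1]
finger_gap: 0.0154
grip_force: 30.0
```

drive_tool([
  [[230, -0.0001, -0.0025, 0, 0, 0, -1], [230, -0.0001, -0.0025, 0, 0, 0, -1]],
])

```text
clock: 5.18
tcp_pos: [0.609, -0.2582, 0.1688]
orientation: [-0.001, -0.602, 0.798, 0.004]
wrist_force: [-14.0, 11.6, 12.3]
finger_gap: 0.0151
grip_force: 30.1
```

drive_tool([
  [[230, -0.0001, -0.0025, 0, 0, 0, -1], [230, -0.0001, -0.0025, 0, 0, 0, -1]],
])

```text
clock: 5.42
tcp_pos: [0.609, -0.2581, 0.1688]
orientation: [-0.002, -0.609, 0.793, 0.006]
wrist_force: [-19.5, 12.9, 15.8]
finger_gap: 0.0155
grip_force: 33.7
```

drive_tool([
  [[230, 0.0001, 0.004, 0, 0, 0, 1.5], [100, 0.0001, 0.004, 0, 0, 0, 1.5], [0, 0.0001, 0.004, 0, 0, 0, 1.5], [0, 0.0001, 0.004, 0, 0, 0, 1.5], [0, 0.0001, 0.004, 0, 0, 0, 1.5], [0, 0.0001, 0.004, 0, 0, 0, 1.5], [0, 0.0001, 0.004, -0.06, 0, 0, 1.5], [0, 0.0001, 0.004, -0.12, 0, 0, 1.5], [0, 0.0001, 0.004, -0.13, 0, 0, 1.5], [0, 0.0001, 0.004, -0.13, 0, 0, 1.5]],
])

```text
clock: 6.68
tcp_pos: [0.6119, -0.262, 0.2983]
orientation: [0.0, -0.598, 0.801, -0.001]
wrist_force: [1.1, -0.4, -0.1]
finger_gap: 0.0853
grip_force: 0.0
```

```bash
python3 - <<'E'
from h import *
p,M=cur(); print(p, M[:,1])
ball=np.array([.608,.165,.0655]); az=np.radians(172.5); ax=np.array([.5*np.cos(az),.5*np.sin(az),.866])
G=down(82.5,ax)
print(ax)
rows([(( .45,0,.34),down(82.5)),(ball+ax*.22,G)])
im,d,P=look("scene"); a=im[100:330,160:400]
cv2.imwrite("pics/f.png",cv2.resize(a,(626,600),interpolation=2)[...,::-1])
E
```

```text
[ 0.61194745 -0.26202565  0.298293  ] [-0.95888219  0.28379849 -0.00183246]
[-0.49572243  0.0652631   0.866     ]
[-0.2053, 0.2296, -0.0422] [-0.1, 0.1, 81.0]
[-0.3912, 0.2337, 0.0417] [21.1, -24.7, 79.0]
```

View pics/f.png

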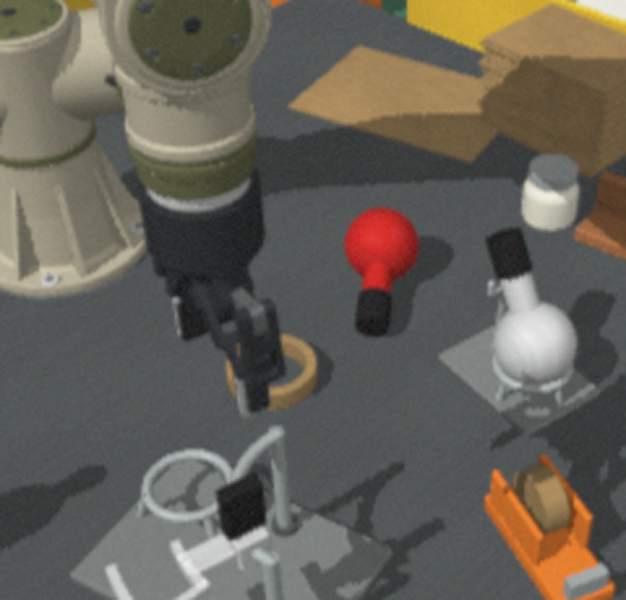

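drive_tool([
  [[0, -0.205, 0.23, -0.042, 0, 0, 81], [0, -0.205, 0.23, -0.042, 0, 0, 81], [0, -0.205, 0.23, -0.042, 0, 0, 81], [0, -0.205, 0.23, -0.042, 0, 0, 81], [0, -0.205, 0.23, -0.042, 0, 0, 81], [0, -0.205, 0.23, -0.042, 0, 0, 81], [0, -0.205, 0.23, -0.042, 0, 0, 81], [0, -0.205, 0.23, -0.042, 0, 0, 81], [0, -0.391, 0.234, 0.042, 21.1, -24.7, 79], [0, -0.391, 0.234, 0.042, 21.1, -24.7, 79], [0, -0.391, 0.234, 0.042, 21.1, -24.7, 79], [0, -0.391, 0.234, 0.042, 21.1, -24.7, 79]],
])

```text
clock: 8.22
tcp_pos: [0.4897, 0.1813, 0.2461]
orientation: [0.252, 0.059, 0.966, -0.018]
wrist_force: [-0.1, -0.9, -0.7]
finger_gap: 0.0854
grip_force: 0.0
```

drive_tool([
  [[0, 0, 0, 0, 0, 0, 0], [0, 0, 0, 0, 0, 0, 0]],
])

```text
clock: 8.48
tcp_pos: [0.4999, 0.1789, 0.2573]
orientation: [0.258, 0.064, 0.964, -0.017]
wrist_force: [-0.3, 0.0, 0.8]
finger_gap: 0.0855
grip_force: 0.0
```

```bash
python3 - <<'E'
from h import *
p,M=cur(); print(p)
ball=np.array([.608,.165,.0655]); az=np.radians(172.5); ax=np.array([.5*np.cos(az),.5*np.sin(az),.866])
G=down(82.5,ax); rows([(ball+ax*.22,G)])
im,d,P=look("scene")
save(im[120:300,250:450].repeat(3,0).repeat(3,1),"pics/g.png")
# cap points
b=P[175:235,335:385].reshape(-1,3); c=im[175:235,335:385].reshape(-1,3).astype(int).max(1); dd=d[175:235,335:385].ravel()
Q=b[(dd>0)&(c<75)&(b[:,2]>.11)&(b[:,2]<.2)]
L=(Q-ball)@np.stack([np.array([-np.sin(az),np.cos(az),0]),np.cross([-np.sin(az),np.cos(az),0],ax),ax],1)
print(len(L),np.percentile(L,[3,50,97],axis=0).round(4))
E
```

```text
[0.49988146 0.17888969 0.25733588]
[0.0015, 0.0003, 0.0006] [-0.0, -0.0, -0.1]
258 [[-0.0175 -0.0205  0.0854]
 [ 0.0044 -0.0122  0.109 ]
 [ 0.014   0.009   0.1277]]
```

View pics/g.png

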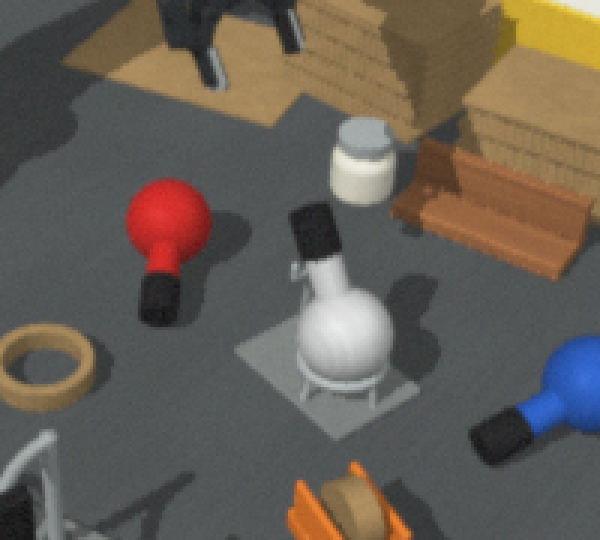

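drive_tool([
  [[0, 0.0015, 0, 0.06, 0, 0, 0], [0, 0.0015, 0, 0.11, 0, 0, 0], [0, 0.0015, 0, 0.134, 0, 0, 0], [0, 0.0015, 0, 0.134, 0, 0, 0], [90, 0.0015, 0, 0.134, 0, 0, 0], [130, 0.0015, 0, 0.134, 0, 0, 0], [160, 0.0015, 0, 0.134, 0, 0, 0], [180, 0.0015, 0, 0.134, 0, 0, 0], [180, 0.0015, 0, 0.134, 0, 0, 0]],
], newtons=40)

```text
clock: 9.65
tcp_pos: [0.5636, 0.1716, 0.1409]
orientation: [0.259, 0.063, 0.964, -0.016]
wrist_force: [-3.6, -0.3, 4.7]
finger_gap: 0.0387
grip_force: 39.4
```

```bash
python3 - <<'E'
from h import *
s=get_state();print(s["tcp_pos"],s["wrist_force"],s["grip_force"],s["finger_gap"])
p,M=cur(); rows([(p+[0,0,.05],M),(p+[0,0,.16],M)])
im,d,P=look("scene"); save(im[140:270,300:430].repeat(4,0).repeat(4,1),"pics/hh.png")
E
```

```text
[0.56360381 0.171623   0.14094122] [-3.64036746 -0.33856341  4.7315892 ] 39.35385704040527 0.03874002778524287
[-0.0251, 0.0, -0.0433] [0.0, 0.0, 0.0]
[-0.0802, 0.0001, -0.1385] [0.0, 0.0, 0.0]
```

View pics/hh.png

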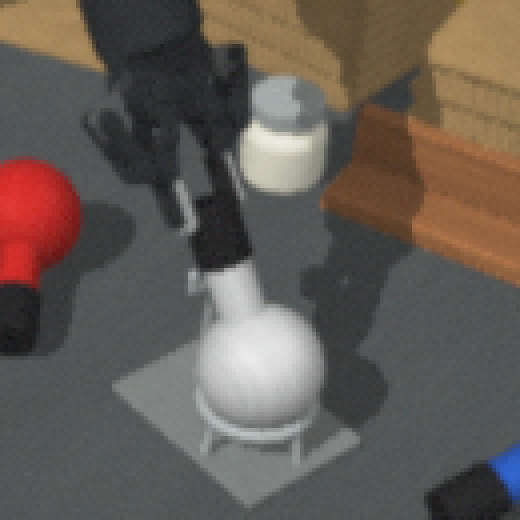

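drive_tool([
  [[60, 0, 0, 0, 0, 0, 0], [60, 0, 0, 0, 0, 0, 0], [60, 0, 0, 0.004, 0, 0, 0], [60, 0, 0, 0.008, 0, 0, 0], [60, 0, 0, 0.008, 0, 0, 0], [180, 0, 0, 0.008, 0, 0, 0], [180, 0, 0, 0.008, 0, 0, 0], [180, 0, 0, 0.008, 0, 0, 0], [180, 0, 0, 0.008, 0, 0, 0]],
], newtons=90)

```text
clock: 10.82
tcp_pos: [0.567, 0.1707, 0.1324]
orientation: [0.258, 0.063, 0.964, -0.017]
wrist_force: [-4.8, 0.2, 5.4]
finger_gap: 0.0373
grip_force: 89.6
```

drive_tool([
  [[180, -0.006, 0, -0.01, 0, 0, 0], [180, -0.012, 0, -0.021, 0, 0, 0], [180, -0.025, 0, -0.0433, 0, 0, 0], [180, -0.05, 0, -0.0866, 0, 0, 0], [180, -0.08, 0, -0.1385, 0, 0, 0], [180, -0.08, 0, -0.1385, 0, 0, 0], [180, -0.08, 0, -0.1385, 0, 0, 0]],
])

```text
clock: 11.7
tcp_pos: [0.5665, 0.1705, 0.2914]
orientation: [0.257, 0.063, 0.964, -0.017]
wrist_force: [0.0, -0.7, -4.2]
finger_gap: 0.0378
grip_force: 90.8
```

```bash
cat > fl.py <<'E'
from h import *
from scipy.optimize import least_squares
def flask(n,guess,tag=None):
    # ball centre near guess
    im,d,P=look(n)
    if tag: np.savez(tag,im=im,d=d,P=P)
    c=im.astype(int); m=(d>0)&(np.linalg.norm(P-guess,axis=2)<.07)&(c.min(2)>80)&(c.max(2)-c.min(2)<40)
    Q=P[m]; x=np.array(guess,float)
    for t in(.03,.008,.005):
        q=Q[abs(np.linalg.norm(Q-x,axis=1)-.045)<t]
        x=least_squares(lambda x:np.linalg.norm(q-x,axis=1)-.045,x,loss='soft_l1',f_scale=.002).x
    return x,len(q),im,d,P
if __name__=="__main__":
    s=get_state();print(s["wrist_force"],s["grip_force"],s["finger_gap"])
    p,M=cur(); g=p-M[:,2]*0+M[:,2]*.078; x,n,im,d,P=flask("scene",g)
    print("tcp",p,"ball",x,n,"in tool",M.T@(x-p))
    save(im[60:260,280:480].repeat(3,0).repeat(3,1),"pics/i.png")
E
python3 fl.py
```

```text
[ 0.04335751 -0.66041486 -4.1551984 ] 90.79012870788574 0.03783439942043414
tcp [0.56652484 0.17045534 0.2913772 ] ball [0.60449715 0.16720414 0.22509549] 965 in tool [-6.15067152e-05  1.72601234e-03  7.64378745e-02]
```

View pics/i.png

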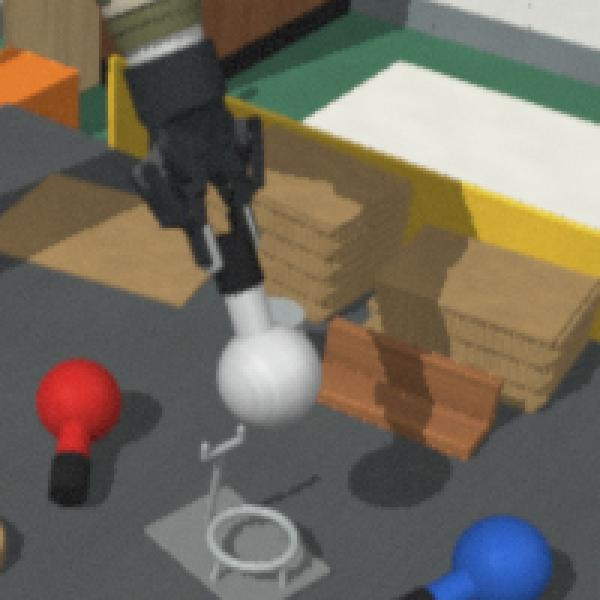

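```bash
cat > ring.py <<'E'
from h import *
from scipy.optimize import least_squares
def ring(n,P,d,c0=(.469,-.205),lo=.05,hi=.068):
    D=np.hypot(P[...,0]-c0[0],P[...,1]-c0[1]); Q=P[(d>0)&(D<.06)&(P[...,2]>lo)&(P[...,2]<hi)]; x=np.array(c0)
    for t in(.015,.008,.008):
        q=Q[abs(np.hypot(*(Q[:,:2]-x).T)-.04)<t]; x=least_squares(lambda x:np.hypot(*(q[:,:2]-x).T)-.04,x,loss='soft_l1',f_scale=.002).x
    return x,len(q)
if __name__=="__main__":
    for n in("scene","top"):
        im,d,P=look(n); print(n,ring(n,P,d))
        c=im.astype(int); F=P[(d>0)&(P[...,2]>.2)&(P[...,2]<.215)&(np.hypot(P[...,0]-.61,P[...,1]+.26)<.03)&(c.max(2)<80)]
        if len(F): print("fin top",F.mean(0),cv2.minAreaRect((F[:,:2]*1000).astype(np.float32)))
    p,M=cur(); rows([((.469,-.205,.35),down(82.5)),((.469,-.205,.25),down(82.5))])
E
python3 ring.py
```

```text
scene (array([ 0.46731112, -0.20501134]), 313)
fin top [ 0.61049432 -0.25985776  0.20689487] ((609.273681640625, -259.2410583496094), (36.04131317138672, 15.954283714294434), 74.40167999267578)
top (array([ 0.46888348, -0.20662986]), 360)
fin top [ 0.60966809 -0.26096895  0.20760865] ((610.1972045898438, -261.01934814453125), (35.821102142333984, 16.07221221923828), 77.4682846069336)
[0.0112, -0.3847, -0.0758] [-0.1, 29.6, 0.1]
[0.0606, -0.3845, 0.0112] [-0.1, 29.6, 0.1]
```

drive_tool([
  [[180, 0.011, -0.384, -0.076, 0, 29.6, 0], [180, 0.011, -0.384, -0.076, 0, 29.6, 0], [180, 0.011, -0.384, -0.076, 0, 29.6, 0], [180, 0.011, -0.384, -0.076, 0, 29.6, 0], [180, 0.011, -0.384, -0.076, 0, 29.6, 0], [180, 0.011, -0.384, -0.076, 0, 29.6, 0], [180, 0.011, -0.384, -0.076, 0, 29.6, 0], [180, 0.011, -0.384, -0.076, 0, 29.6, 0], [180, 0.011, -0.384, -0.076, 0, 29.6, 0], [180, 0.011, -0.384, -0.076, 0, 29.6, 0]],
])

```text
clock: 13.1
tcp_pos: [0.4707, -0.2026, 0.3521]
orientation: [0.002, 0.064, 0.998, 0.0]
wrist_force: [-0.5, -0.1, -2.0]
finger_gap: 0.0375
grip_force: 91.9
```

drive_tool([
  [[180, 0, 0, 0.05, 0, 0, 0], [180, 0, 0, 0.1, 0, 0, 0], [180, 0, 0, 0.11, 0, 0, 0], [180, 0, 0, 0.11, 0, 0, 0]],
])

```text
clock: 13.6
tcp_pos: [0.4712, -0.2035, 0.243]
orientation: [0.003, 0.065, 0.998, -0.0]
wrist_force: [0.4, 0.0, -3.8]
finger_gap: 0.0376
grip_force: 91.8
```

```bash
cat > cmp.py <<'E'
from fl import *; from ring import ring
s=get_state();print(s["wrist_force"],s["finger_gap"]); p,M=cur(); print("tcp",p,"z",M[:,2])
for n in("scene","top"):
    x,k,im,d,P=flask(n,p+M[:,2]*.0775); print(n,"ball",x,k,"in tool",M.T@(x-p),"ring",ring(n,P,d))
    if n=="scene":
        save(im[170:350,170:350].repeat(3,0).repeat(3,1),"pics/j.png")
        c=im.astype(int); m=(d>0)&(np.hypot(P[...,0]-x[0],P[...,1]-x[1])<.03)&(P[...,2]>x[2]+.047)&(P[...,2]<x[2]+.076)&(c.min(2)>80); Q=P[m]
        print("neck n",len(Q))
        if len(Q)>20:
            g=lambda v:(lambda a:np.linalg.norm((Q-x)-np.outer((Q-x)@a,a),axis=1)-.017)(np.array([v[0],v[1],1])/np.linalg.norm([v[0],v[1],1]))
            print("tilt deg",np.degrees(least_squares(g,[0,0],loss='soft_l1',f_scale=.002).x))
rows([(p+[0,0,0],down(82.5))])
E
python3 cmp.py
```

```text
[ 0.41691219  0.02733507 -3.78106188] 0.0376174018908616
tcp [ 0.47123935 -0.20352254  0.24303355] z [ 5.27079184e-03 -8.04843166e-04 -9.99985785e-01]
scene ball [ 0.47279872 -0.20193286  0.16514968] 1065 in tool [-0.00092655  0.00178651  0.0778897 ] ring (array([ 0.46763513, -0.20498099]), 277)
neck n 150
tilt deg [ 0.12399146 -0.49003503]
top ball [ 0.4776638  -0.20788361  0.16588816] 172 in tool [-0.00652111 -0.00348846  0.07718167] ring (array([ 0.46976337, -0.20625382]), 81)
[0.0012, 0.0009, 0.0017] [-0.1, 0.5, 0.1]
```

drive_tool([
  [[180, 0.0036, -0.0035, 0, 0, 0.4, 0], [180, 0.0036, -0.0035, 0.03, 0, 0.4, 0], [180, 0.0036, -0.0035, 0.055, 0, 0.4, 0], [180, 0.0036, -0.0035, 0.072, 0, 0.4, 0], [180, 0.0036, -0.0035, 0.072, 0, 0.4, 0], [180, 0.0036, -0.0035, 0.072, 0, 0.4, 0]],
])

```text
clock: 14.45
tcp_pos: [0.468, -0.2078, 0.1716]
orientation: [0.0, 0.065, 0.998, -0.001]
wrist_force: [0.6, -0.1, -4.1]
finger_gap: 0.0375
grip_force: 92.1
```

```bash
python3 cmp.py
```

```text
[ 0.60649521 -0.05325899 -4.08425855] 0.03750266941263477
tcp [ 0.46796897 -0.20784865  0.17164823] z [-6.64305940e-05 -1.03059563e-03 -9.99999467e-01]
scene ball [ 0.4693289  -0.20656155  0.09318236] 998 in tool [-0.00117547  0.00153401  0.07846441] ring (array([ 0.4667105 , -0.20534297]), 132)
neck n 130
tilt deg [0.2668508  0.10268832]
top ball [ 0.47548025 -0.2036999   0.08430579] 166 in tool [-0.00690142  0.00518111  0.08733761] ring (array([ 0.47121997, -0.20560292]), 61)
[0.0001, -0.0001, -0.0] [-0.1, 0.0, 0.0]
```

drive_tool([
  [[180, 0.001, 0.001, 0.003, 0, 0, 0], [180, 0.001, 0.001, 0.005, 0, 0, 0], [180, 0.001, 0.001, 0.005, 0, 0, 0]],
])

```text
clock: 14.92
tcp_pos: [0.4662, -0.2056, 0.1658]
orientation: [-0.001, 0.065, 0.998, 0.0]
wrist_force: [-3.0, 2.2, 3.6]
finger_gap: 0.0375
grip_force: 92.8
```

drive_tool([
  [[180, 0, 0, 0.0015, 0, 0, 0], [180, 0, 0, 0.0015, 0, 0, 0]],
])

```text
clock: 15.18
tcp_pos: [0.4663, -0.2054, 0.1649]
orientation: [-0.001, 0.065, 0.998, 0.0]
wrist_force: [-3.4, 4.5, 8.9]
finger_gap: 0.0372
grip_force: 93.5
```

drive_tool([
  [[180, 0, 0, 0.001, 0, 0, 0], [180, 0, 0, 0.001, 0, 0, 0]],
])

```text
clock: 15.42
tcp_pos: [0.4665, -0.2054, 0.1647]
orientation: [-0.0, 0.065, 0.998, 0.0]
wrist_force: [-5.5, 5.6, 14.1]
finger_gap: 0.0376
grip_force: 94.0
```

drive_tool([
  [[180, 0.0015, 0.0013, 0, 0, 0, 0], [180, 0.0015, 0.0013, 0, 0, 0, 0]],
])

```text
clock: 15.68
tcp_pos: [0.4654, -0.2047, 0.1642]
orientation: [-0.0, 0.065, 0.998, -0.0]
wrist_force: [-3.2, 2.6, 9.1]
finger_gap: 0.0375
grip_force: 93.4
```

drive_tool([
  [[180, 0.001, 0.001, 0, 0, 0, 0], [180, 0.001, 0.001, 0, 0, 0, 0]],
])

```text
clock: 15.92
tcp_pos: [0.4651, -0.2044, 0.1642]
orientation: [0.0, 0.065, 0.998, -0.001]
wrist_force: [-0.9, 0.4, 6.9]
finger_gap: 0.037
grip_force: 93.1
```

```bash
python3 cmp.py
```

```text
[-0.89688511  0.39924608  6.91853921] 0.036961992859647186
tcp [ 0.46507921 -0.20442298  0.16423506] z [ 6.28952390e-04 -2.50121973e-03 -9.99996674e-01]
scene ball [ 0.46513502 -0.20308106  0.08587256] 1001 in tool [0.00019363 0.0015257  0.07835891] ring (array([ 0.46628534, -0.204955  ]), 150)
neck n 127
tilt deg [0.78551975 0.18181291]
top ball [ 0.46885715 -0.20521549  0.0824144 ] 152 in tool [-3.77128086e-03 -9.80113344e-05  8.18247434e-02] ring (array([ 0.47000083, -0.20334717]), 25)
[-0.0, -0.0, -0.0] [-0.1, 0.0, 0.0]
```

drive_tool([
  [[180, 0, 0, -0.0008, 0, 0, 0], [110, 0, 0, -0.0008, 0, 0, 0], [90, 0, 0, -0.0008, 0, 0, 0], [60, 0, 0, -0.0008, 0, 0, 0], [30, 0, 0, -0.0008, 0, 0, 0], [30, 0, 0, -0.0008, 0, 0, 0], [10, 0, 0, -0.0008, 0, 0, 0], [10, 0, 0, -0.0008, 0, 0, 0]],
], newtons=40)

```text
clock: 17.02
tcp_pos: [0.4642, -0.2034, 0.1636]
orientation: [-0.001, 0.065, 0.998, 0.0]
wrist_force: [-0.2, 0.8, -0.4]
finger_gap: 0.0823
grip_force: 0.0
```

drive_tool([
  [[10, 0, 0, -0.03, 0, 0, 0], [10, 0, 0, -0.07, 0, 0, 0], [10, 0, 0, -0.11, 0, 0, 0], [10, 0, 0, -0.13, 0, 0, 0], [10, 0, 0, -0.13, 0, 0, 0]],
])

```text
clock: 17.65
tcp_pos: [0.4653, -0.204, 0.2952]
orientation: [0.001, 0.065, 0.998, -0.001]
wrist_force: [-0.2, 0.5, -0.7]
finger_gap: 0.0823
grip_force: 0.0
```

```bash
cat > chk.py <<'E'
from fl import *
for n in("scene","top"):
    x,k,im,d,P=flask(n,np.array([.4665,-.2045,.0855])); c=im.astype(int)
    D=np.hypot(P[...,0]-x[0],P[...,1]-x[1])
    N=P[(d>0)&(D<.03)&(P[...,2]>.135)&(P[...,2]<.16)&(c.min(2)>80)]; C=P[(d>0)&(D<.04)&(P[...,2]>.168)&(P[...,2]<.207)&(c.max(2)<80)]; T=P[(d>0)&(D<.04)&(P[...,2]>.203)&(P[...,2]<.218)&(c.max(2)<90)]
    print(n,"ball",x,k,"neck",len(N),"cap",len(C),"captop",T.mean(0) if len(T) else 0,len(T))
    def ax(v): a=np.array([v[0],v[1],1]); return a/np.linalg.norm(a)
    def dist(Q,v,x): w=Q-x; a=ax(v); return np.linalg.norm(w-np.outer(w@a,a),axis=1)
    if len(C)>20: r=least_squares(lambda v:np.r_[dist(N,v,x)-.017,dist(C,v,x)-.02],[0,0],loss='soft_l1',f_scale=.002); print("tilt deg",np.degrees(r.x))
    if n=="scene": save(im[150:350,150:350].repeat(3,0).repeat(3,1),"pics/k.png")
p,M=cur(); print(p); q,W=fin(1.1,.27); rows([((.611,-.2602,.27),down(73.5)),((.611,-.2602,.168),down(73.5))])
E
python3 chk.py
```

```text
scene ball [ 0.46511006 -0.20299969  0.08608433] 1001 neck 110 cap 216 captop [ 0.46793216 -0.20627936  0.21051228] 202
tilt deg [-0.40339036 -0.17962471]
top ball [ 0.46878065 -0.2055386   0.08325532] 255 neck 1 cap 22 captop [ 0.46860826 -0.19319332  0.21041895] 28
tilt deg [ 0.06220538 -1.36951005]
[ 0.46426088 -0.20333108  0.29279268]
[-0.1529, -0.0373, 0.0224] [0.0, -0.1, 9.0]
[-0.1532, -0.0374, 0.1244] [0.0, -0.1, 9.0]
```

```bash
python3 - <<'E'
from h import *
p,M=cur(); print(p); rows([((.611,-.2605,.28),down(164)),((.611,-.2605,.168),down(164))])
E
```

```text
[ 0.46426088 -0.20333108  0.29279268]
[-0.153, -0.0376, 0.0124] [0.1, -0.1, -81.5]
[-0.1532, -0.0376, 0.1244] [0.1, -0.1, -81.5]
```

drive_tool([
  [[0, -0.153, -0.038, 0.012, 0, 0, -81.5], [0, -0.153, -0.038, 0.012, 0, 0, -81.5], [0, -0.153, -0.038, 0.012, 0, 0, -81.5], [0, -0.153, -0.038, 0.012, 0, 0, -81.5], [0, -0.153, -0.038, 0.012, 0, 0, -81.5], [0, -0.153, -0.038, 0.012, 0, 0, -81.5], [0, -0.153, -0.038, 0.012, 0, 0, -81.5], [0, -0.153, -0.038, 0.012, 0, 0, -81.5], [0, -0.153, -0.038, 0.012, 0, 0, -81.5], [0, -0.153, -0.038, 0.012, 0, 0, -81.5]],
])

```text
clock: 19.0
tcp_pos: [0.6109, -0.2608, 0.2803]
orientation: [-0.001, -0.601, 0.799, 0.001]
wrist_force: [0.2, 0.9, 0.5]
finger_gap: 0.0857
grip_force: 0.0
```

```bash
python3 - <<'E'
from h import *
p,M=cur(); print(p); rows([((.6105,-.2603,.168),down(164))])
E
```

```text
[ 0.61086597 -0.26083463  0.28027282]
[-0.0004, 0.0001, 0.1123] [0.2, 0.0, -0.1]
```

drive_tool([
  [[0, 0, 0, 0.05, 0, 0, 0], [0, 0, 0, 0.1, 0, 0, 0], [0, 0, 0, 0.112, 0, 0, 0], [0, 0, 0, 0.112, 0, 0, 0], [130, 0, 0, 0.112, 0, 0, 0], [200, 0, 0, 0.112, 0, 0, 0], [230, 0, 0, 0.112, 0, 0, 0], [230, 0, 0, 0.112, 0, 0, 0], [230, 0, 0, 0.112, 0, 0, 0]],
], newtons=30)

```text
clock: 20.12
tcp_pos: [0.6084, -0.2603, 0.1703]
orientation: [-0.002, -0.602, 0.799, 0.002]
wrist_force: [-9.1, 2.3, 7.3]
finger_gap: 0.015
grip_force: 31.5
```

```bash
python3 - <<'E'
from h import *
s=get_state();print(s["wrist_force"],s["finger_gap"])
p,M=cur(); d=p[:2]-AX; k=np.arctan2(d[1],d[0])-np.radians(YAW+180); k=(k+np.pi)%(2*np.pi)-np.pi; print(p,"k",k,"r",np.hypot(*d))
for ang in -np.arange(6,67,6):
    Q=R.from_euler('z',np.radians(ang)).as_matrix(); q=p.copy(); q[:2]=AX+(Q[:2,:2]@(p[:2]-AX)); print(ang,end=" "); rows([(q,Q@M)],p,M)
E
```

```text
[-9.08527887  2.29059973  7.33581028] 0.014995998712052884
[ 0.60838489 -0.2603179   0.17025279] k 1.0744127065399613 r 0.09062766438921821
-6 [-0.0008, 0.0095, 0.0001] [-0.0, -0.0, 6.0]
-12 [-0.0026, 0.0188, 0.0001] [-0.0, -0.1, 12.0]
-18 [-0.0053, 0.0279, 0.0002] [-0.0, -0.1, 18.0]
-24 [-0.009, 0.0366, 0.0002] [-0.0, -0.1, 24.0]
-30 [-0.0135, 0.0449, 0.0003] [-0.0, -0.2, 30.0]
-36 [-0.0189, 0.0527, 0.0003] [-0.0, -0.2, 36.0]
-42 [-0.0251, 0.0599, 0.0003] [-0.0, -0.3, 42.0]
-48 [-0.032, 0.0664, 0.0004] [-0.0, -0.3, 48.0]
-54 [-0.0396, 0.0721, 0.0004] [-0.0, -0.3, 54.0]
-60 [-0.0477, 0.0771, 0.0004] [-0.1, -0.4, 60.0]
-66 [-0.0563, 0.0811, 0.0004] [-0.1, -0.4, 66.0]
```

drive_tool([
  [[230, -0.0008, 0.0095, 0, 0, 0, 6], [230, -0.0026, 0.0188, 0, 0, 0, 12], [230, -0.0053, 0.0279, 0, 0, 0, 18], [230, -0.009, 0.0366, 0, 0, 0, 24], [230, -0.0135, 0.0449, 0, 0, 0, 30], [230, -0.0189, 0.0527, 0, 0, 0, 36], [230, -0.0251, 0.0599, 0, 0, 0, 42], [230, -0.0251, 0.0599, 0, 0, 0, 42]],
])

```text
clock: 21.12
tcp_pos: [0.5565, -0.2212, 0.1702]
orientation: [-0.004, -0.275, 0.961, -0.0]
wrist_force: [-11.2, -4.0, 7.3]
finger_gap: 0.0155
grip_force: 31.5
```

```bash
python3 - <<'E'
from h import *
p,M=cur(); d=p[:2]-AX; k=np.arctan2(d[1],d[0])-np.radians(YAW+180); k=(k+np.pi)%(2*np.pi)-np.pi; print(p,"k",k,"r",np.hypot(*d))
for ang in -np.arange(3,25,3):
    Q=R.from_euler('z',np.radians(ang)).as_matrix(); q=p.copy(); q[:2]=AX+(Q[:2,:2]@(p[:2]-AX)); print(ang,end=" "); rows([(q,Q@M)],p,M)
E
```

```text
[ 0.5564914  -0.22118672  0.17024195] k 0.34886090732461206 r 0.09245649721519322
-3 [-0.0002, 0.0048, 0.0] [-0.0, -0.0, 3.0]
-6 [-0.0007, 0.0097, 0.0] [-0.0, -0.0, 6.0]
-9 [-0.0014, 0.0144, 0.0] [-0.1, -0.0, 9.0]
-12 [-0.0024, 0.0192, 0.0] [-0.1, -0.0, 12.0]
-15 [-0.0037, 0.0239, 0.0] [-0.1, -0.0, 15.0]
-18 [-0.0051, 0.0285, 0.0] [-0.1, -0.0, 18.0]
-21 [-0.0068, 0.033, 0.0] [-0.2, -0.0, 21.0]
-24 [-0.0088, 0.0374, 0.0] [-0.2, -0.0, 24.0]
```

drive_tool([
  [[230, -0.0012, 0.0048, 0, 0, 0, 3], [230, -0.0017, 0.0097, 0, 0, 0, 6], [230, -0.0024, 0.0144, 0, 0, 0, 9], [230, -0.0034, 0.0192, 0, 0, 0, 12], [230, -0.0047, 0.0239, 0, 0, 0, 15], [230, -0.0061, 0.0285, 0, 0, 0, 18], [230, -0.0061, 0.0285, 0, 0, 0, 18]],
])

```text
clock: 22.0
tcp_pos: [0.5453, -0.1944, 0.1702]
orientation: [-0.005, -0.121, 0.993, -0.001]
wrist_force: [-17.0, -5.5, 9.1]
finger_gap: 0.0152
grip_force: 31.9
```

drive_tool([
  [[230, -0.0002, 0.003, 0, 0, 0, 1.9], [230, -0.0003, 0.004, 0, 0, 0, 2.5], [230, -0.0003, 0.004, 0, 0, 0, 2.5]],
])

```text
clock: 22.38
tcp_pos: [0.5444, -0.1906, 0.1702]
orientation: [-0.006, -0.099, 0.995, -0.001]
wrist_force: [-16.3, -5.3, 10.0]
finger_gap: 0.0153
grip_force: 31.9
```

drive_tool([
  [[230, 0, 0.002, 0, 0, 0, 1], [230, 0, 0.002, 0, 0, 0, 1]],
])

```text
clock: 22.62
tcp_pos: [0.5443, -0.1899, 0.1702]
orientation: [-0.005, -0.09, 0.996, -0.002]
wrist_force: [-17.1, -8.5, 8.6]
finger_gap: 0.015
grip_force: 31.8
```

drive_tool([
  [[230, 0, 0.002, 0, 0, 0, 0.5], [230, 0, 0.002, 0, 0, 0, 0.5]],
])

```text
clock: 22.88
tcp_pos: [0.5444, -0.1899, 0.1702]
orientation: [-0.005, -0.086, 0.996, -0.004]
wrist_force: [-16.4, -14.3, 7.2]
finger_gap: 0.0152
grip_force: 32.6
```

drive_tool([
  [[230, 0, -0.0025, 0, 0, 0, -1], [100, 0, -0.0025, 0, 0, 0, -1], [0, 0, -0.0025, 0, 0, 0, -1], [0, 0, -0.0025, 0, 0, 0, -1], [0, 0, -0.0025, 0, 0, 0, -1], [0, 0, -0.0025, 0, 0, 0, -1], [0, 0, -0.0025, -0.06, 0, 0, -1], [0, 0, -0.0025, -0.12, 0, 0, -1], [0, 0, -0.0025, -0.16, 0, 0, -1], [0, 0, -0.0025, -0.16, 0, 0, -1]],
])

```text
clock: 24.12
tcp_pos: [0.5511, -0.1882, 0.3334]
orientation: [0.002, -0.096, 0.995, -0.002]
wrist_force: [0.7, -0.3, -0.4]
finger_gap: 0.0849
grip_force: 0.0
```

```bash
python3 - <<'E'
from h import *
p,M=cur(); print(p); rows([((.45,.05,.36),M)])
E
```

```text
[ 0.55114355 -0.18818837  0.33335509]
[0.0535, 0.253, -0.0279] [0.0, 0.0, 0.0]
```

drive_tool([
  [[0, 0.053, 0.253, -0.03, 0, 0, 0], [0, 0.053, 0.253, -0.03, 0, 0, 0], [0, 0.053, 0.253, -0.03, 0, 0, 0], [0, 0.053, 0.253, -0.03, 0, 0, 0], [0, 0.053, 0.253, -0.03, 0, 0, 0], [0, 0.053, 0.253, -0.03, 0, 0, 0], [0, 0.053, 0.253, -0.03, 0, 0, 0], [0, 0.053, 0.253, -0.03, 0, 0, 0]],
])

```text
clock: 25.12
tcp_pos: [0.4497, 0.0495, 0.3589]
orientation: [-0.001, -0.095, 0.995, 0.0]
wrist_force: [-0.2, -0.6, -0.4]
finger_gap: 0.0851
grip_force: 0.0
```

```bash
python3 chk.py | grep -v '\]$' ; python3 - <<'E'
from h import *
ims=[]
for n,b in(("scene",(180,240,310,370)),("top",(350,190,450,310))):
    im,d,P=look(n); c=im.astype(int)
    F=P[(d>0)&(P[...,2]>.2)&(P[...,2]<.215)&(np.hypot(P[...,0]-.548,P[...,1]+.19)<.035)&(c.max(2)<80)]
    print(n,F.mean(0),cv2.minAreaRect((F[:,:2]*1000).astype(np.float32)))
    u,v,U,V=b; ims.append(cv2.resize(im[v:V,u:U],(400,480),interpolation=2))
save(cv2.hconcat(ims),"pics/final.png")
E
python3 fl.py >/dev/null; python3 chk.py
```

```text
scene ball [ 0.46515881 -0.20292081  0.08555904] 769 neck 167 cap 216 captop [ 0.46777568 -0.20607623  0.21043898] 201
top ball [ 0.46901496 -0.20715717  0.08467607] 466 neck 61 cap 72 captop [ 0.46699202 -0.20592085  0.21020578] 203
scene [ 0.54726692 -0.19129491  0.20682012] ((545.587158203125, -190.4384307861328), (36.222652435302734, 13.22225284576416), 10.504846572875977)
top [ 0.5465711  -0.19049779  0.20743725] ((546.2745361328125, -190.97076416015625), (34.61105728149414, 13.899324417114258), 9.514016151428223)
scene ball [ 0.46522047 -0.20294291  0.08547657] 764 neck 171 cap 214 captop [ 0.46798146 -0.20629066  0.21047019] 204
tilt deg [-0.39299332 -0.31739062]
top ball [ 0.46926454 -0.20700273  0.08492713] 476 neck 62 cap 64 captop [ 0.46688278 -0.20597876  0.21014729] 201
tilt deg [-0.35141115 -0.35631984]
[0.44933898 0.05032232 0.3596228 ]
[-0.0996, -0.3357, 0.0893] [0.0, -0.1, 27.5]
[-0.0998, -0.3358, 0.1913] [0.0, -0.1, 27.5]
```

View pics/final.png

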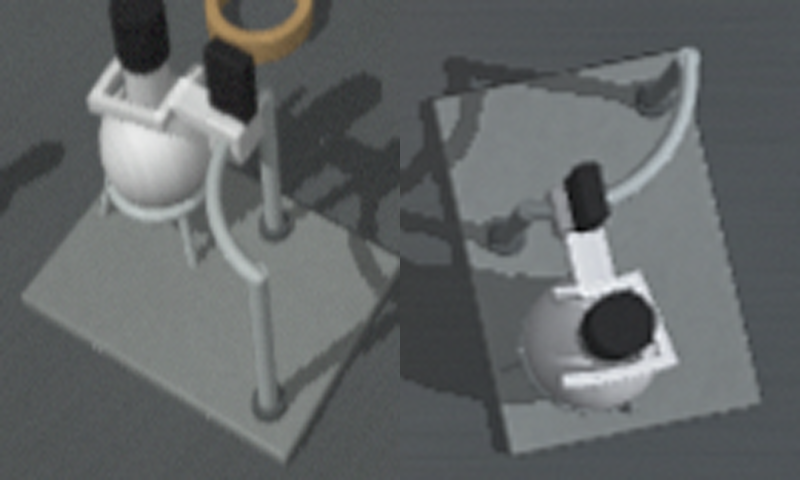

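The fork sits around the neck, and the fin's angle is about 10°, which matches the stand's 10.7° yaw, so it is fully closed. The flask stands upright to within 0.5°.

```bash
python3 -c "
from workcell import hand_in
print(hand_in())"
```

```text
the job is handed in; nothing more can be done
None
```

The job is handed in at about 26 s: the flask stands upright (within about 0.5°) and centred in the ring, the fork is closed to its stop around the neck, and nothing else on the table was touched; the judge's verdict was not shown.

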